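# Load the clean grips into the vacuum pot and hold its lid shut on the seal

### The arm

A 7-joint arm with a two-finger parallel gripper is mounted at the origin on a cart in front of the work surface, level with it; the furniture and walls round the work are solid. World frame = base frame: x ahead of the robot, y to its left, z up, the work surface at z = 0. Lengths are in m, angles in rad, forces in N, time in s.
With the tool pointing down it reaches from about 0.35 to 0.775 m from the base axis. Payload 3.1 kg.
Tool frame: the origin (TCP) lies on the centre line of the jaws, within the pads' length; the fingertips stand robot.tips_ahead ahead of it and the grasp point (between the pads) lies 2 mm behind it (robot.tips_ahead is the distance from the TCP to the fingertips, in m); z points along the fingers, y is the line along which they close (so a half turn about z gives the same grasp; the last joint's range is limited). The gripper opens to 85 mm and grips with 20 to 120 N. Pads are 22 mm wide; open, the fingers measure 114 mm over their backs; the gripper's body (76 mm by 85 mm) begins 54 mm behind the grasp point. The pads swing forward as they close: fully open they stand 13 mm farther back than shut.
Start: joints at [-1.2, 0.311, 0.014, 1.512, -0.004, 1.319, -0.027], TCP at [0.221, 0.504, 0.248] pointing down, gripper open.
Joint ranges: [-2.7, 2.7], [-0.3, 1.91], [-1.27, 1.3], [0.12, 2.57], [-1.44, 4.58], [0.2, 2.03], [-3.05, 3.05]. Speed limits (rad/s): [2.79, 2.79, 3.14, 3.14, 3.14, 3.14, 3.14].

### API

Orientations are given as a rotation vector (axis times angle).
In Python, from workcell import robot gives the robot as it stands. The module is installed in compiled form; this text tells all that it offers.
- The arm moves only by the tool jog_arm, never from a script. Its argument "steps" is a list of rows, each a list of 2 entries, a list of its own where there are three numbers: the shift along the tool's x, y, z in units of 250 mm (1.0 is 250 mm), then the turn about the tool's z in units of 45 degrees (1.0 is 45 degrees). In form: [[[dx, dy, dz], turn], ...]. A call has 1 to 8 rows; each row is the pose to reach, as a shift and turn from the pose commanded when the call began, along the tool's axes at that moment; what a row does not reach only later rows make up. A row lasts 1/8 s, in which the tool goes at most 62.5 mm and 10.7 degrees, less where a joint would pass 70% of its speed; a pose out of reach is approached as far as the arm can. A call with a number of a shift or a turn outside -1 to 1 is refused whole. A call with a gripper value outside its range is refused whole. "gripper" is the opening, from 0 (shut) to 1 (fully open), set as the call begins (left out, the last holds). The fingers move at their own pace and stop on an object; the grip force is fixed at half the most. Time passes only in rows, so rows that repeat a pose let the fingers close. It gives the time, the measured TCP pose, the force, the opening and the grip force at its end, in the units of the state.
- robot.get_obs(): the state, without advancing time (a new reading comes with each control period).
- robot.camera(name): name is "scene" or "top" or "wrist"; returns a dict with "color" (400x640x3 uint8, red, green, blue), "depth" (400x640 float32, m along the optical axis (not along the pixel's ray), 0 where there is no reading), "K" (3x3 intrinsics, pixels), "extrinsics" (4x4, takes a point from camera to world coordinates). Camera axes: x right, y down, z forward; pixel columns grow to the right and rows downward; lengths in m; the calibration is good to about 2 mm. A picture is of the moment at which its call begins.
- robot.close_job(): hands the job in; it is judged then, once.
The state is a dict: "time": time; "joints": joint angles; "joint_vel": joint speeds; "tau": joint torques, N m; "tool_pos": TCP position; "orientation": TCP orientation; "force": force on the tool from outside, world axes, zero at the start; "ft_torque": the same for the moment, N m; "grip_width": opening from 0.0 (shut) to 1.0 (fully open); "finger_force": force on a finger pad.
Only numpy, scipy, OpenCV 4.12 (cv2) and the standard library are available. Lean on these libraries where they do the work, as an engineer would, in place of code of your own. Each camera call takes 0.05 s, during which the arm holds its last target. There are 200 camera calls.

### The job

Dry the two freshly cleaned steel grips in the vacuum pot: tip the tray so that they slide off into the pot, without touching them with the gripper, and stand the tray flat on the table again. Rest the lid on the tops of the pot's two locating pins, a few millimetres off its seat, slide it until it drops over the pins, press it fully home against the sprung seal, and finish while still holding it pressed shut. Leave everything else on the table where it is.

Things in the scene. Friction and masses are not known exactly. Their poses are not given: they have to be found in the camera images.
- pot: Vacuum pot: an open rectangular aluminium box, fixed to the table, 150 x 100 mm in plan (long side along its x) and 55 mm high to its flange, with a round dial gauge and a brass hose port on its -x face that stick out up to 25 mm, 10 to 46 mm above the table. Origin: centre of the underside, on the table; z up. Its open cavity is centred, 86 mm (x) by 76 mm (y), with its floor 14 mm above the table.
- pot_flange (a point): Centre of the pot's opening in the plane of the flange top, 55 mm above the pot's origin, axes as the pot's. Two upright steel locating pins stand on the flange at x = +61 and -61 mm, y = 0: 10 mm in diameter, 11 mm tall, the upper 4.5 mm tapering to a flat top 5 mm across.
- seal_ring (a joint): Black rectangular seal ring round the cavity (outside 98 x 88 mm, inside 88 x 78 mm) on springs. 0 m: up, standing 5 mm proud of the flange, where it stays under the weight of the lid; grows as it is pressed down, 0.005 m: flush with the flange. It starts to move at 6 N of load and takes 12 N to be flush, of which the lid's own weight gives about 3.4 N, so some 9 N of push is needed; it springs back when the push ends.
- lid: Lid of the pot: loose aluminium plate 150 x 100 x 17 mm, 0.35 kg, with a black bar handle. Origin: centre of the flat underside; x along its long side, z up. In the underside two blind round sockets at x = +61 and -61 mm, y = 0, 12 mm in diameter and 13 mm deep, for the pot's pins. It fits either way round. With the lid on its seat, resting on the raised seal ring, the underside is 5 mm above the flange; fully home it lies on the flange.
- lid_under (a point): Centre of the lid's underside (same place and axes as the lid's origin).
- lid_handle (a point): Centre of the lid's bar handle, 46 mm above the underside. The bar lies along the lid's x: 84 mm long, 14 mm wide, 16 mm high (top 54 mm above the underside), on two posts, with 21 mm of free height between bar and plate.
- tray: Pouring tray: loose polished steel channel, 0.16 kg, 110 mm long (x) and 52 mm wide, floor 2 mm thick, side walls 16 mm and back wall (at +x) 20 mm high, open at the -x end where things slide out; starts with the open end towards the robot. The pieces begin to slide at a tilt of about 16 to 22 degrees. Origin: centre of the underside; z up.
- tray_handle (a point): Centre of the tray's blue handle block, behind the back wall: 61 mm from the tray's origin along its +x and 47 mm above its underside; the block measures 18 mm (x) by 30 mm (y) by 26 mm high, its top is 60 mm above the underside, on a 12 x 22 mm stem.
- tray_spout (a point): Middle of the floor's edge at the tray's open end, 55 mm from the origin along -x, 2 mm above the underside. When tipping, keep clear of the fixed test stand behind the pot: 19 mm high base plate at world x from 0.64 m on, y = 0.01 to 0.32 m; front post, 0.55 m high, at x = 0.65 to 0.69, y = 0.06 to 0.10 m.
- grip_1: Spare sample grip, a loose steel block 24 x 26 x 20 mm, 46 g, lying in the tray, the nearer to its open end. Origin: centre of its underside.
- grip_2: The other spare sample grip, the same, nearer to the tray's back wall.
- weight_1: Bystander: brass check weight with a knob, 26 mm across, 30 mm high. Origin: centre of the underside.
- weight_2: Bystander: brass check weight with a knob, 20 mm across, 24 mm high. Origin: centre of the underside.
- extension_ring: Bystander: black lens extension ring, 32 mm across, 19 mm high. Origin: centre of the underside.
- lens_cap: Bystander: flat black lens cap, 62 mm across, 12 mm high. Origin: centre of the underside.
- loupe: Bystander: black loupe, 39 mm across, 36 mm high. Origin: centre of the underside.
- parts_tin: Bystander: round white parts tin with lid, 62 mm across, 25 mm high. Origin: centre of the underside.

How it is judged:
On the way, in this order (a step that is already met when the one before it is completed fails the run):
1. the tray is tipped over the pot (angle between tray's own z axis and vertical above 0.2 rad and horizontal distance between tray_spout and pot_flange below 0.08 m and height (world z) of tray_spout above 0.05 m).
2. both grips lie in the pot (x of grip_1 in the frame of pot between -0.046 and 0.046 m and y of grip_1 in the frame of pot between -0.041 and 0.041 m and z of grip_1 in the frame of pot between 0 and 0.05 m and x of grip_2 in the frame of pot between -0.046 and 0.046 m and y of grip_2 in the frame of pot between -0.041 and 0.041 m and z of grip_2 in the frame of pot between 0 and 0.05 m), for 0.2 s.
3. the lid rests on the tops of the locating pins, beside its seat, the tray standing flat on the table (z of lid_under in the frame of pot_flange between 0.0085 and 0.013 m and horizontal distance between lid_under and pot_flange below 0.03 m and contact force between lid and pot above 0.3 N and height (world z) of tray below 0.01 m and angle between tray's own z axis and vertical below 0.1 rad), for 0.1 s.
4. the lid has dropped over both pins (z of lid_under in the frame of pot_flange below 0.007 m and horizontal distance between lid_under and pot_flange below 0.003 m and angle between the x axis of lid and the x axis of pot, either way round below 0.05 rad).
At the end, for the whole second after the job is handed in: Robot still pressing the lid shut: underside within 2 mm of the flange, centred within 3 mm, turned under 0.05 rad from the pot, level within 0.03 rad, seal ring down over 3 mm, fingers bearing on the lid. Both grips inside the pot; tray flat on the table, at rest (all of step 2 and z of lid_under in the frame of pot_flange between -0.002 and 0.002 m and horizontal distance between lid_under and pot_flange below 0.003 m and angle between the x axis of lid and the x axis of pot, either way round below 0.05 rad and angle between lid's own z axis and vertical below 0.03 rad and value of joint seal_ring above 0.003 m and contact force between the fingers and lid above 3 N and linear speed of lid below 0.01 m/s and height (world z) of tray below 0.01 m and angle between tray's own z axis and vertical below 0.1 rad and linear speed of tray below 0.02 m/s); the arm keeps its last pose, push and grip.
It fails at once if the gripper touches a clean grip (contact force between the fingers and grip_1 above 0.5 N or contact force between the fingers and grip_2 above 0.5 N).
It fails at once if a bystander is moved by more than 30 mm (distance of any of weight_1, weight_2, extension_ring, lens_cap, loupe, parts_tin from where it was at the start of the episode above 0.03 m).
It also fails if it takes over 54 s, if anything falls off the work surface, if the arm or the gripper's body presses on something with over 40 N, if the wrist force passes 120 N, or if a joint passes its speed limit or range.

## Working session

There is one attempt and no reset: what is moved stays moved. The work goes in short steps, Python scripts to look and compute and a tool call to move; the robot and the scene stay as the last step left them, time stands still between calls to the robot, and variables do not carry over. Pictures are saved under pics/ and viewed, at most 10 in all, crops included, and the job is handed in when it is done.

Besides the shell and the picture viewer there is one more tool, called after "Emit:" as name(argument=value, ...), one argument or row to a line, values as JSON. jog_arm: Moves the arm, as the interface text tells. Shifts and turns lie within -1 to 1; 1 stands for 250 mm of shift or 45 degrees of turn. Its arguments: {"type":"object","properties":{"steps":{"type":"array","items":{"type":"array"}},"gripper":{"type":"number"}},"required":["steps"]}

```bash
mkdir -p pics; cat > h.py <<'E'
import numpy as np, cv2
from workcell import robot
from scipy.spatial.transform import Rotation as R
def snap(n,fn=None):
    c=robot.camera(n)
    if fn: cv2.imwrite('pics/'+fn+'.png',c['color'][:,:,::-1])
    np.savez('/tmp/'+(fn or n),**c); return c
def cloud(c):
    h,w=c['depth'].shape; u,v=np.meshgrid(np.arange(w),np.arange(h)); d=c['depth']
    K=c['K']; p=np.stack([(u-K[0,2])/K[0,0]*d,(v-K[1,2])/K[1,1]*d,d],-1)
    return p@c['extrinsics'][:3,:3].T+c['extrinsics'][:3,3]
E
python3 - <<'E'
from h import *
o=robot.get_obs()
print(o['time'],o['tool_pos'],o['orientation'],robot.tips_ahead,o['grip_width'])
for n in('top','scene'):
    c=snap(n,n+'0'); print(n,c['K'][0,0],c['extrinsics'].round(3).tolist())
a=[cv2.imread(f'pics/{n}0.png') for n in('top','scene')]
E
```

```text
0.0 [0.22034786 0.50318109 0.2472226 ] [-0.64360376 -3.07457389  0.00363772] 0.017 1.0021066247761987
top 516.7237130875367 [[0.015, -0.983, 0.181, 0.32], [-1.0, -0.016, -0.002, 0.231], [0.005, -0.181, -0.984, 1.355], [0.0, 0.0, 0.0, 1.0]]
scene 405.4157171770858 [[0.621, -0.573, 0.535, 0.05], [-0.784, -0.45, 0.427, -0.159], [-0.004, -0.685, -0.729, 0.733], [0.0, 0.0, 0.0, 1.0]]
```

View pics/top0.png

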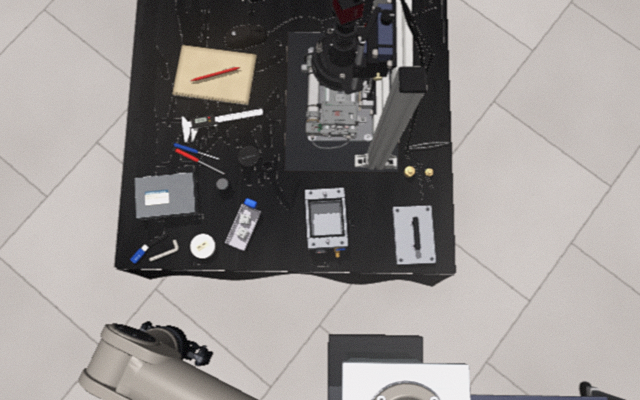

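View pics/scene0.png

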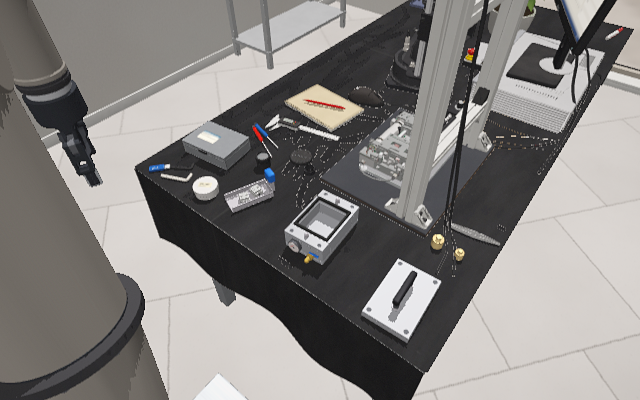

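Top view: tray at (243,228) with its blue handle at (249,204), pot at (326,217), lid at (415,235) with its handle along the image's vertical, tin at (203,246), loupe at (222,184), weights at (410,171) and (429,171), and the stand's post close behind and right of the pot. The scene view confirms this. I'll measure them in both clouds.

```bash
cat > m.py <<'E'
from h import *
def rect(P,m,name):
    pts=P[m][:,:2].astype(np.float32)
    (c,s,a)=cv2.minAreaRect(pts*1000)
    print(name,m.sum(),'c',np.round(c,1),'size',np.round(s,1),'ang',round(a,1),'z med',np.median(P[m][:,2]).round(4))
for n in('top0','scene0'):
    c=dict(np.load(f'/tmp/{n}.npz')); P=cloud(c); col=c['color'].astype(int); z=P[:,:,2]
    r,g,b=col[...,0],col[...,1],col[...,2]
    def box(cx,cy,dx,dy): return (abs(P[...,0]-cx)<dx)&(abs(P[...,1]-cy)<dy)
    for nm,uv in dict(tray=(243,228),trayh=(249,204),pot=(326,193),lid=(400,235),lidh=(416,235)).items():
        if n=='top0': print(nm,uv,P[uv[1],uv[0]].round(3))
    def big(m):
        k,l,st,_=cv2.connectedComponentsWithStats(m.astype(np.uint8)); return l==1+np.argmax(st[1:,4])
    rgn=(P[...,0]>.38)&(P[...,0]<.64)
    rect(P,big(rgn&(b>r+60)&(z>.03)&(z<.075)&(P[...,1]<.45)),'trayhandle')
    potm=rgn&(z>.048)&(z<.062)&(P[...,1]>.08)&(P[...,1]<.27)&(r>90)&(b<r+40); rect(P,big(potm),'pot')
    rect(P,big(rgn&(z>.010)&(z<.024)&(P[...,1]<.1)&(P[...,1]>-.15)&(r>90)),'lid')
    rect(P,big(rgn&(z>.04)&(z<.065)&(P[...,1]<.1)&(P[...,1]>-.15)),'lidh')
    rect(P,big(rgn&(z>.002)&(z<.04)&(P[...,1]>.28)&(P[...,1]<.43)&(r>70)),'tray')
    rect(P,big(rgn&(z>.015)&(z<.04)&(P[...,1]>.40)&(P[...,1]<.53)&(r>150)),'tin')
c=cv2.imread('pics/top0.png')[140:280,120:450]; c=cv2.resize(c,(792,336),interpolation=cv2.INTER_CUBIC)
d=cv2.imread('pics/scene0.png')[130:290,140:360]; d=cv2.resize(d,(360,262)); 
cv2.imwrite('pics/z.png',c)
E
python3 m.py
```

```text
tray (243, 228) [0.485 0.423 0.014]
trayh (249, 204) [0.541 0.404 0.059]
pot (326, 193) [0.572 0.208 0.059]
lid (400, 235) [0.472 0.014 0.018]
lidh (416, 235) [ 0.468 -0.02   0.058]
trayhandle 83 c [544.4 402.9] size [30.7 17.6] ang 68.0 z med 0.0592
pot 950 c [510.3 209.3] size [150.8 100. ] ang 4.1 z med 0.0553
lid 1968 c [475.3 -21.4] size [150.7 101.2] ang 3.5 z med 0.0169
lidh 196 c [474.3 -21.3] size [81.6 14.8] ang 3.0 z med 0.0528
tray 424 c [486.2 421.3] size [ 51.4 111.8] ang 72.5 z med 0.0127
tin 287 c [436.3 512.2] size [59.8 35.3] ang 1.2 z med 0.0255
trayhandle 112 c [541.4 398.9] size [32.4 17.8] ang 67.6 z med 0.0559
pot 1029 c [508.7 205.8] size [151.6 101.5] ang 4.1 z med 0.0539
lid 3123 c [473.4 -24.6] size [151.7 100.7] ang 3.5 z med 0.0162
lidh 309 c [472.6 -24.8] size [83.9 14.6] ang 3.8 z med 0.0525
tray 516 c [484.5 403.9] size [119.7  52.1] ang 0.0 z med 0.0133
tin 245 c [434.3 510.7] size [38.1 61.8] ang 89.4 z med 0.0232
```

View pics/z.png

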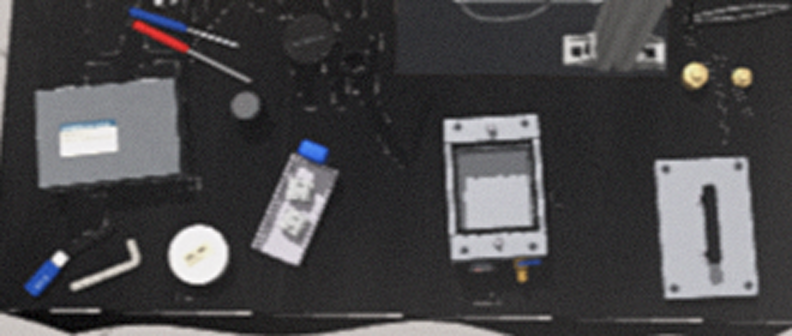

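```bash
cat >> h.py <<'E'
def go(x,y,z,yaw_y=None):
    "units for a move to world x,y,z with the tool's y axis at yaw_y degrees (mod 180)"
    o=robot.get_obs(); M=R.from_rotvec(o['orientation']).as_matrix(); d=np.array([x,y,z])-o['tool_pos']
    cur=np.degrees(np.arctan2(M[1,1],M[0,1])); t=0 if yaw_y is None else -(((yaw_y-cur+90)%180)-90)
    print('t',round(o['time'],2),'pos',np.round(o['tool_pos'],4),'yaw',round(cur,2),'F',np.round(o['force'],1),'w',round(o['grip_width'],3),'-> units',(M.T@d/.25).round(3),'turn',round(t/45,3))
E
python3 -c "
from h import *
go(.462,.4306,.14,70)
print(R.from_rotvec(robot.get_obs()['orientation']).as_matrix().round(3))"
```

```text
t 0.1 pos [0.2204 0.5032 0.2473] yaw 66.35 F [-0.4  0.1  0.6] w 0.996 -> units [-1.002  0.122  0.429] turn -0.081
[[-0.916  0.401 -0.001]
 [ 0.401  0.916 -0.002]
 [-0.    -0.002 -1.   ]]
```

Emit:
jog_arm(
  steps=[
    [[-0.25,0.03,0.1],-0.08],
    [[-0.5,0.06,0.2],-0.08],
    [[-0.75,0.09,0.3],-0.08],
    [[-1.0,0.12,0.43],-0.08],
    [[-1.0,0.12,0.43],-0.08],
    [[-1.0,0.12,0.43],-0.08],
  ],
  gripper=1.0,
)

```text
time: 0.85
tool_pos: [0.4624, 0.4292, 0.1392]
orientation: [-0.552, -3.091, 0.005]
force: [-0.0, 1.0, -0.1]
grip_width: 0.999
finger_force: 0.0
```

```bash
python3 - <<'E'
from h import *
c=snap('wrist','w1'); P=cloud(c); z=P[...,2]; col=c['color'].astype(int)
go(.462,.4306,.06,70)
r,b=col[...,0],col[...,2]
inb=(abs(P[...,0]-.49)<.12)&(abs(P[...,1]-.41)<.085)
def rect(m,n):
    k,l,st,_=cv2.connectedComponentsWithStats(m.astype(np.uint8)); m=l==1+np.argmax(st[1:,4])
    q=cv2.minAreaRect((P[m][:,:2]*1000).astype(np.float32)); print(n,m.sum(),q,np.median(P[m][:,2]))
rect(inb&(b>r+60)&(z>.05)&(z<.07),'blue'); rect(inb&(z>.003)&(z<.03)&(r>60),'tray'); 
print(c['extrinsics'].round(3))
E
```

```text
t 0.9 pos [0.4604 0.4316 0.1404] yaw 69.97 F [-0.6  0.3  1.1] w 1.0 -> units [-0.008 -0.002  0.322] turn -0.001
blue 1018 ((544.1201171875, 398.7882080078125), (29.462779998779297, 18.90645980834961), 69.01174926757812) 0.059430990679816595
tray 2168 ((488.3090515136719, 420.2196350097656), (53.66659927368164, 112.26385498046875), 68.80278015136719) 0.01715524915421586
[[ 0.347  0.899  0.266  0.394]
 [ 0.938 -0.331 -0.102  0.453]
 [-0.004  0.285 -0.958  0.265]
 [ 0.     0.     0.     1.   ]]
```

View pics/w1.png

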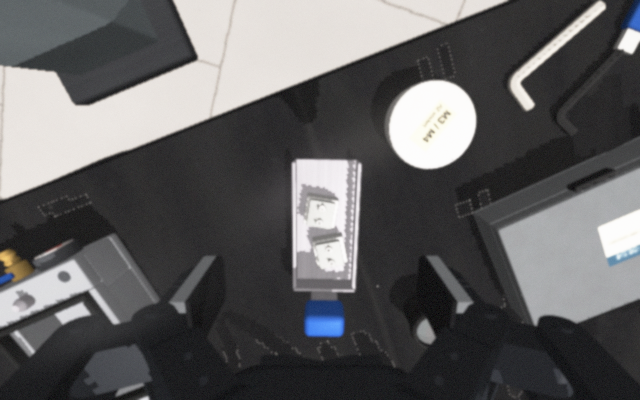

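Wrist view: tray at (325,225) with both grips mid-tray, blue handle at (323,318), tin at (432,125) clear of the fingers. The tool can only yaw, so I plan to do it in three steps:
1. Clamp the tray by its side walls near the spout.
2. Pre-tilt it about 13° in the pads by pressing its back end on the pot's edge.
3. Carry it over the pot and jerk the grips off.

```bash
python3 -c "
from h import *
go(.4637,.43,.022,69)"
```

```text
t 0.9 pos [0.4604 0.4316 0.1404] yaw 69.97 F [-0.6  0.3  1.1] w 1.0 -> units [-0.016 -0.001  0.474] turn 0.021
```

Emit:
jog_arm(
  steps=[
    [[-0.015,0.0,0.2],0.02],
    [[-0.015,0.0,0.4],0.02],
    [[-0.015,0.0,0.47],0.02],
    [[-0.015,0.0,0.47],0.02],
    [[-0.015,0.0,0.47],0.02],
  ],
  gripper=0.8,
)

```text
time: 1.52
tool_pos: [0.4661, 0.4319, 0.0261]
orientation: [0.569, 3.087, 0.007]
force: [1.4, -0.9, 1.1]
grip_width: 0.803
finger_force: 0.0
```

Emit:
jog_arm(
  steps=[
    [[0,0,0],0],
    [[0,0,0],0],
    [[0,0,0],0],
    [[0,0,0],0],
    [[0,0,0],0],
    [[0,0,0],0],
  ],
  gripper=0.4,
)

```text
time: 2.28
tool_pos: [0.4666, 0.4313, 0.0263]
orientation: [0.571, 3.087, 0.007]
force: [-1.4, -0.7, 5.4]
grip_width: 0.583
finger_force: 61.1
```

```bash
python3 - <<'E'
from h import *
c=snap('scene','s2'); go(.4637,.43,.13,0)
i=cv2.imread('pics/s2.png')[100:280,130:400]; cv2.imwrite('pics/s2c.png',cv2.resize(i,(780,520),interpolation=cv2.INTER_CUBIC))
E
```

```text
t 2.33 pos [0.4666 0.4313 0.0263] yaw 69.04 F [-0.9 -0.5  6. ] w 0.581 -> units [ 0.008 -0.007 -0.415] turn 1.534
```

View pics/s2c.png

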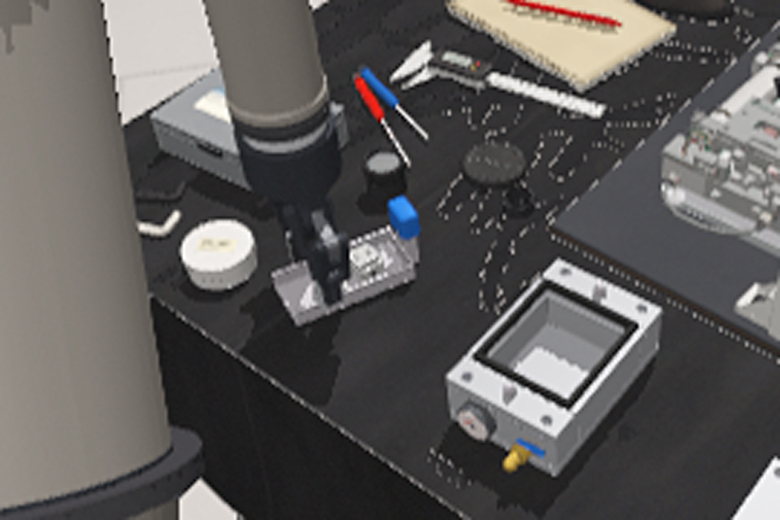

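The tray is clamped at the side walls (opening 0.58, 61 N); the picture shows the fingers near (325,260) outside both walls. Now I lift and swing it round.

Emit:
jog_arm(
  steps=[
    [[0,0,-0.1],0],
    [[0,0,-0.2],0],
    [[0,0,-0.3],0.2],
    [[0,0,-0.4],0.4],
    [[0,0,-0.4],0.6],
    [[0,0,-0.4],0.8],
    [[0,0,-0.4],1.0],
    [[0,0,-0.4],1.0],
  ],
)

```text
time: 3.32
tool_pos: [0.465, 0.4298, 0.1236]
orientation: [-1.707, -2.637, -0.0]
force: [-0.3, 0.2, -2.1]
grip_width: 0.581
finger_force: 62.4
```

```bash
python3 -c "
from h import *
go(.5006,.3312,.126,4.1)"
```

```text
t 3.33 pos [0.465  0.4298 0.1236] yaw 24.16 F [-0.3  0.2 -2.1] w 0.581 -> units [-0.418 -0.031 -0.01 ] turn 0.446
```

Emit:
jog_arm(
  steps=[
    [[-0.1,-0.01,0],0.15],
    [[-0.2,-0.02,0],0.3],
    [[-0.3,-0.03,0],0.45],
    [[-0.42,-0.03,0],0.45],
    [[-0.42,-0.03,0],0.45],
    [[-0.42,-0.03,0],0.45],
  ],
)

```text
time: 4.08
tool_pos: [0.5008, 0.3318, 0.1235]
orientation: [-2.144, -2.295, -0.001]
force: [-0.1, 0.3, -1.4]
grip_width: 0.58
finger_force: 62.4
```

```bash
cat > tilt.py <<'E'
from h import *
import sys
# tray geometry in the frame of the tool's axes: s = along tray +x (= -tool x), measured from TCP
def look(name):
    c=snap('top'); o=robot.get_obs(); P=cloud(c); col=c['color'].astype(int); r,b=col[...,0],col[...,2]
    M=R.from_rotvec(o['orientation']).as_matrix(); q=P-o['tool_pos']; s=-q@M[:,0]; t=q@M[:,1]; z=P[...,2]
    m=(b>r+60)&(s>.05)&(s<.12)&(abs(t)<.03); print('blue top n',m.sum(),'s',np.median(s[m]).round(4),'t',np.median(t[m]).round(4),'z',np.median(z[m]).round(4),np.percentile(z[m],90).round(4),'TCPz',o['tool_pos'][2].round(4))
    w=(s>.045)&(s<.078)&(abs(t)<.028)&(z>.02)&~(b>r+60)
    f=np.polyfit(s[w],z[w],1); print('floor-ish n',w.sum(),'slope deg',np.degrees(np.arctan(f[0])).round(1))
look('x')
E
python3 tilt.py; python3 -c "
from h import *
go(.5006,.3312,.096,4.1)"
```

```text
blue top n 88 s 0.0851 t -0.0009 z 0.1545 0.1583 TCPz 0.1234
floor-ish n 249 slope deg -86.0
t 4.12 pos [0.5004 0.3324 0.1234] yaw 3.96 F [-0.1  1.1 -2.8] w 0.575 -> units [-0.005  0.001  0.109] turn -0.003
```

Emit:
jog_arm(
  steps=[
    [[0,0,0.08],0],
    [[0,0,0.14],0],
    [[0,0,0.15],0],
    [[0,0,0.16],0],
    [[0,0,0.17],0],
    [[0,0,0.18],0],
    [[0,0,0.18],0],
  ],
)

```text
time: 5.0
tool_pos: [0.5009, 0.3321, 0.079]
orientation: [-2.145, -2.294, -0.003]
force: [-2.9, 3.8, 3.3]
grip_width: 0.578
finger_force: 62.8
```

```bash
python3 tilt.py; python3 -c "
from h import *
go(.5006,.3312,.066)"
```

```text
blue top n 84 s 0.0798 t -0.0008 z 0.1188 0.1216 TCPz 0.0789
floor-ish n 217 slope deg -85.3
t 5.05 pos [0.5009 0.3321 0.0789] yaw 3.84 F [-3.9  3.8  5.1] w 0.577 -> units [-0.004 -0.002  0.052] turn 0.0
```

Pivoting works: about 6° so far. I'll continue to about 13°.

Emit:
jog_arm(
  steps=[
    [[0,0,0.01],0],
    [[0,0,0.02],0],
    [[0,0,0.028],0],
    [[0,0,0.034],0],
    [[0,0,0.034],0],
  ],
)

```text
time: 5.68
tool_pos: [0.5018, 0.3316, 0.0699]
orientation: [2.145, 2.294, 0.003]
force: [-0.4, 5.2, 2.4]
grip_width: 0.578
finger_force: 61.6
```

```bash
python3 tilt.py
```

```text
blue top n 83 s 0.0745 t -0.0008 z 0.1193 0.1225 TCPz 0.07
floor-ish n 203 slope deg -85.0
```

Emit:
jog_arm(
  steps=[
    [[0,0,-0.02],0],
    [[0,0,-0.06],0],
    [[0,0,-0.11],0],
    [[0,0,-0.15],0],
    [[0,0,-0.18],0],
    [[0,0,-0.2],0],
    [[0,0,-0.2],0],
  ],
)

```text
time: 6.6
tool_pos: [0.5013, 0.3309, 0.1202]
orientation: [2.146, 2.294, 0.001]
force: [0.2, -0.2, -2.5]
grip_width: 0.581
finger_force: 62.3
```

```bash
python3 tilt.py; python3 -c "
from h import *
go(.517,.098,.12,4.1)"
```

```text
blue top n 90 s 0.0805 t -0.0005 z 0.1608 0.1642 TCPz 0.1198
floor-ish n 233 slope deg -85.7
t 6.65 pos [0.501  0.3308 0.1198] yaw 3.81 F [ 0.   0.1 -2. ] w 0.58 -> units [-0.934  0.002 -0.001] turn -0.006
```

Emit:
jog_arm(
  steps=[
    [[0,0,0],0],
    [[0,0,0],0],
    [[0,0,0],0],
    [[0,0,0],0],
    [[0,0,0],0],
    [[0,0,0],0],
  ],
)

```text
time: 7.4
tool_pos: [0.5011, 0.3308, 0.1198]
orientation: [-2.147, -2.294, -0.0]
force: [0.5, -0.3, -2.6]
grip_width: 0.583
finger_force: 62.4
```

```bash
python3 tilt.py
```

```text
blue top n 91 s 0.081 t -0.0002 z 0.1598 0.1636 TCPz 0.1198
floor-ish n 231 slope deg -85.7
```

Clamping springs back to about 7° when lifted, since the contact is elastic. Better: lay the tray's back on the 25 mm tin with the spout on the table, about 13.8° unstressed, and regrip there. First I'll re-measure the tin.

```bash
python3 - <<'E'
from h import *
for n in('top0','scene0','w1'):
    c=dict(np.load(f'/tmp/{n}.npz')); P=cloud(c); z=P[...,2]; r=c['color'][...,0]
    m=(z>.018)&(z<.035)&(abs(P[...,0]-.435)<.05)&(abs(P[...,1]-.515)<.05)&(r>150)
    (cx,cy),rad=cv2.minEnclosingCircle((P[m][:,:2]*1000).astype(np.float32)); print(n,m.sum(),cx,cy,rad,np.median(z[m]))
o=robot.get_obs(); print(o['joints'].round(2)); go(.435,.41,.16,184)
E
```

```text
top0 466 436.299072265625 525.0157470703125 31.485898971557617 0.025654256312311774
scene0 346 434.23211669921875 521.275390625 31.579212188720703 0.023314315597036617
w1 5990 436.18798828125 521.5176391601562 31.313152313232422 0.02497139661976891
[-0.87  0.53  0.38  1.56 -0.21  1.1  -0.38]
t 7.45 pos [0.5012 0.3308 0.1198] yaw 3.81 F [-0.4 -0.1 -3.1] w 0.579 -> units [ 0.334 -0.243 -0.161] turn -0.004
```

Emit:
jog_arm(
  steps=[
    [[0.05,0,-0.03],-0.2],
    [[0.1,0,-0.06],-0.4],
    [[0.15,0,-0.1],-0.6],
    [[0.2,0,-0.15],-0.8],
    [[0.22,0,-0.16],-1.0],
    [[0.22,0,-0.16],-1.0],
  ],
)

```text
time: 8.2
tool_pos: [0.4973, 0.3863, 0.16]
orientation: [-1.106, -2.94, -0.001]
force: [-0.8, -1.0, -2.4]
grip_width: 0.579
finger_force: 62.4
```

Emit:
jog_arm(
  steps=[
    [[0,0,0],-0.22],
    [[0,0,0],-0.44],
    [[0,0,0],-0.66],
    [[0,0,0],-0.88],
    [[0,0,0],-1.0],
    [[0,0,0],-1.0],
  ],
)

```text
time: 8.95
tool_pos: [0.4975, 0.3846, 0.1592]
orientation: [0.098, -3.139, 0.002]
force: [0.0, -0.4, -2.1]
grip_width: 0.577
finger_force: 62.4
```

Emit:
jog_arm(
  steps=[
    [[0,0,0],-0.22],
    [[0,0,0],-0.44],
    [[0,0,0],-0.66],
    [[0,0,0],-0.88],
    [[0,0,0],-1.0],
    [[0,0,0],-1.0],
  ],
)

```text
time: 9.7
tool_pos: [0.4976, 0.385, 0.1594]
orientation: [1.292, -2.863, 0.001]
force: [0.7, -0.6, -2.5]
grip_width: 0.574
finger_force: 62.4
```

```bash
python3 - <<'E'
from h import *
print(robot.get_obs()['joints'].round(2)); go(.437,.41,.13,184)
E
```

```text
[-0.6   0.54 -0.13  1.41  0.07  1.21  1.68]
t 9.7 pos [0.4976 0.385  0.1594] yaw 138.56 F [ 0.7 -0.6 -2.5] w 0.574 -> units [0.085 0.248 0.118] turn -1.01
```

Emit:
jog_arm(
  steps=[
    [[0.02,0.06,0.0],-0.22],
    [[0.04,0.12,0.02],-0.44],
    [[0.06,0.18,0.04],-0.66],
    [[0.085,0.25,0.08],-0.88],
    [[0.085,0.25,0.12],-0.92],
    [[0.085,0.25,0.12],-0.92],
    [[0.085,0.25,0.12],-0.92],
  ],
)

```text
time: 10.58
tool_pos: [0.438, 0.4101, 0.1299]
orientation: [-2.22, 2.222, -0.002]
force: [0.1, 0.1, -1.7]
grip_width: 0.577
finger_force: 62.5
```

```bash
python3 tilt.py; python3 - <<'E'
from h import *
go(.4355,.42,.034,180)
E
```

```text
t 10.62 pos [0.4379 0.4104 0.1302] yaw -179.99 F [ 0.2 -0.  -2.1] w 0.577 -> units [-0.039  0.01   0.385] turn 0.0
  return _methods._mean(a, axis=axis, dtype=dtype,
  ret = ret.dtype.type(ret / rcount)
Traceback (most recent call last):
  File "tilt.py", line 10, in <module>
    look('x')
    ~~~~^^^^^
  File "tilt.py", line 7, in look
    m=(b>r+60)&(s>.05)&(s<.12)&(abs(t)<.03); print('blue top n',m.sum(),'s',np.median(s[m]).round(4),'t',np.median(t[m]).round(4),'z',np.median(z[m]).round(4),np.percentile(z[m],90).round(4),'TCPz',o['tool_pos'][2].round(4))
                                                                                                                                                               ~~~~~~~~~~~~~^^^^^^^^^
IndexError: index -1 is out of bounds for axis 0 with size 0
```

Emit:
jog_arm(
  steps=[
    [[-0.02,0.01,0.1],0],
    [[-0.04,0.01,0.2],0],
    [[-0.04,0.01,0.26],0],
    [[-0.04,0.01,0.28],0],
    [[-0.04,0.01,0.28],0],
  ],
)

```text
time: 11.25
tool_pos: [0.4345, 0.4207, 0.0602]
orientation: [-2.224, 2.218, -0.001]
force: [0.9, 0.2, -2.2]
grip_width: 0.581
finger_force: 62.5
```

```bash
cat > tilt.py <<'E'
from h import *
def look(name,cam):
    c=snap(cam,name); o=robot.get_obs(); P=cloud(c); col=c['color'].astype(int); r,b=col[...,0],col[...,2]
    M=R.from_rotvec(o['orientation']).as_matrix(); q=P-o['tool_pos']; s=-q@M[:,0]; t=q@M[:,1]; z=P[...,2]
    m=(b>r+60)&(s>.03)&(s<.13)&(abs(t)<.035)
    if m.sum()>10: print(cam,'blue n',m.sum(),'s',np.median(s[m]).round(4),'t',np.median(t[m]).round(4),'z50/90',np.percentile(z[m],[50,90]).round(4),'TCPz',o['tool_pos'][2].round(4))
    else: print(cam,'no blue')
if __name__=='__main__':
    import sys
    for cam in ('top','scene','wrist'): look(sys.argv[1]+cam,cam)
E
python3 tilt.py a; python3 - <<'E'
from h import *
go(.4355,.42,.034,180)
i=cv2.imread('pics/ascene.png')[110:260,120:320]; j=cv2.imread('pics/awrist.png')
cv2.imwrite('pics/ac.png',np.hstack([cv2.resize(i,(400,300)),cv2.resize(j,(400,300))]))
E
```

```text
top no blue
scene no blue
wrist no blue
t 11.4 pos [0.4347 0.4214 0.061 ] yaw -179.82 F [ 0.5 -0.8 -1.7] w 0.576 -> units [ 0.006 -0.003  0.108] turn 0.004
```

View pics/ac.png

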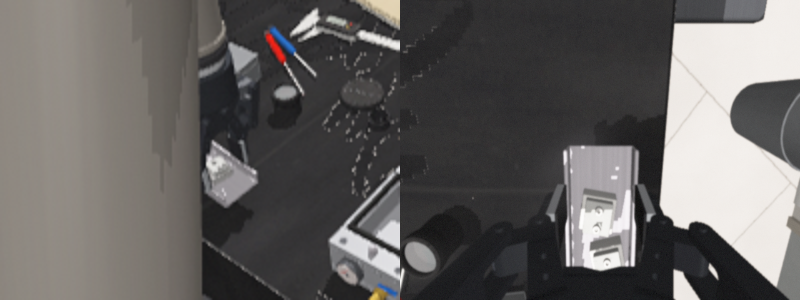

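The composite shows the scene view on the left and the wrist view on the right: spout toward the pot, grip_1 at about (600,205), still mid-tray. Lowering onto the tin.

Emit:
jog_arm(
  steps=[
    [[0,0,0.03],0],
    [[0,0,0.06],0],
    [[0,0,0.075],0],
    [[0,0,0.085],0],
    [[0,0,0.095],0],
    [[0,0,0.105],0],
    [[0,0,0.105],0],
  ],
)

```text
time: 12.28
tool_pos: [0.4345, 0.4205, 0.0337]
orientation: [-2.225, 2.218, -0.001]
force: [-0.0, -3.7, 3.5]
grip_width: 0.58
finger_force: 61.7
```

```bash
cat > slope.py <<'E'
from h import *
def slope(fn=None):
    "tilt of the tray floor/wall tops ahead of the fingers, from the wrist depth"
    c=snap('wrist',fn); o=robot.get_obs(); P=cloud(c); M=R.from_rotvec(o['orientation']).as_matrix()
    q=P-o['tool_pos']; u=q@M[:,0]; t=q@M[:,1]; z=P[...,2]; r=c['color'][...,0]   # u: towards spout
    m=(abs(t)<.02)&(u>.008)&(u<.033)&(r>90)&(abs(z-o['tool_pos'][2]+.025)<.03)
    for _ in range(4):
        f=np.polyfit(u[m],z[m],1); e=z-np.polyval(f,u); m&=e<np.percentile(abs(e[m]),80)+1e-4
    n=(r>90)&(abs(t)<.03)&(abs(e)<.004)&(u>0)&(u<.06)
    print('floor n',m.sum(),'tilt',np.degrees(np.arctan(-f[0])).round(2),'spout u',np.percentile(u[n],98).round(4),'t mid',((t[n].min()+t[n].max())/2).round(4),'z@u=0',f[1].round(4),'z spout',np.polyval(f,np.percentile(u[n],98)).round(4))
    print('t',o['time'],'TCP',o['tool_pos'].round(4),'F',o['force'].round(1),'w',o['grip_width'])
if __name__=='__main__': slope('sl')
E
python3 slope.py
```

```text
floor n 2823 tilt 14.51 spout u 0.0286 t mid -0.0 z@u=0 0.0094 z spout 0.002
t 12.325 TCP [0.4345 0.4205 0.0337] F [ 0.  -3.5  2.9] w 0.575628286295812
```

Tilt 14.5° with the spout on the table. I'll open slightly, shift 11 mm towards the tray's centre of mass and regrip.

Emit:
jog_arm(
  steps=[
    [[0,0,0],0],
    [[0,0,0],0],
    [[-0.02,0,-0.005],0],
    [[-0.045,0,-0.01],0],
    [[-0.045,0,-0.01],0],
    [[-0.045,0,-0.01],0],
  ],
  gripper=0.67,
)

```text
time: 13.08
tool_pos: [0.4338, 0.4322, 0.036]
orientation: [2.226, -2.217, 0.0]
force: [-1.0, -0.2, -0.2]
grip_width: 0.671
finger_force: 0.0
```

```bash
python3 slope.py
```

```text
floor n 3313 tilt 13.95 spout u 0.0401 t mid -0.0001 z@u=0 0.012 z spout 0.002
t 13.125 TCP [0.4339 0.4319 0.036 ] F [-0.1  0.3 -0.3] w 0.6694983910507535
```

Emit:
jog_arm(
  steps=[
    [[0,0,0],0],
    [[0,0,0],0],
    [[0,0,0],0],
    [[0,0,0],0],
    [[0,0,-0.02],0],
    [[0,0,-0.06],0],
    [[0,0,-0.1],0],
    [[0,0,-0.12],0],
  ],
  gripper=0.4,
)

```text
time: 14.12
tool_pos: [0.4342, 0.4326, 0.0671]
orientation: [-2.224, 2.216, 0.0]
force: [0.4, 0.3, -3.5]
grip_width: 0.574
finger_force: 62.3
```

```bash
python3 slope.py
```

```text
floor n 3226 tilt 12.81 spout u 0.0401 t mid 0.0007 z@u=0 0.0424 z spout 0.0333
t 14.175 TCP [0.4344 0.4328 0.0676] F [-1.  -0.2 -2.3] w 0.5764552964097143
```

Holding 12.8° (0.224 rad). Now going to the start point by the pot, gently.

```bash
python3 - <<'E'
from h import *
go(.5006,.332,.1,184)
go(.5056,.2624,.1,184)
E
```

```text
t 14.18 pos [0.4344 0.4328 0.0676] yaw -179.79 F [-1.  -0.2 -2.3] w 0.576 -> units [ 0.404 -0.264 -0.13 ] turn -0.084
t 14.18 pos [0.4344 0.4328 0.0676] yaw -179.79 F [-1.  -0.2 -2.3] w 0.576 -> units [ 0.682 -0.283 -0.13 ] turn -0.084
```

Emit:
jog_arm(
  steps=[
    [[0.03,-0.02,-0.05],0],
    [[0.09,-0.06,-0.1],-0.04],
    [[0.17,-0.11,-0.13],-0.08],
    [[0.25,-0.17,-0.13],-0.08],
    [[0.32,-0.22,-0.13],-0.08],
    [[0.37,-0.25,-0.13],-0.08],
    [[0.395,-0.26,-0.13],-0.08],
    [[0.4,-0.265,-0.13],-0.08],
  ],
)

```text
time: 15.18
tool_pos: [0.5001, 0.3324, 0.0984]
orientation: [2.294, -2.146, -0.001]
force: [-0.9, 0.4, -1.4]
grip_width: 0.576
finger_force: 62.5
```

```bash
python3 slope.py; python3 - <<'E'
from h import *
go(.5056,.2624,.098,184)
E
```

```text
floor n 3192 tilt 13.0 spout u 0.0402 t mid 0.0004 z@u=0 0.0739 z spout 0.0646
t 15.225 TCP [0.5001 0.3328 0.0985] F [ 0.4  0.3 -1.8] w 0.5720563175393736
t 15.22 pos [0.5001 0.3328 0.0985] yaw -176.15 F [ 0.4  0.3 -1.8] w 0.572 -> units [ 0.283 -0.003  0.002] turn -0.003
```

View pics/sl.png

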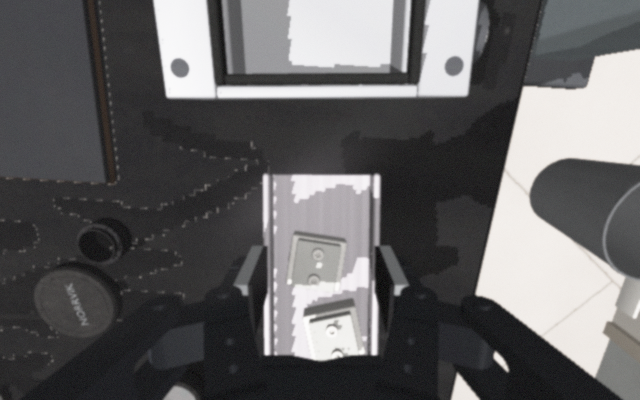

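Wrist view: spout edge at row 175, grips at (317,260) and (335,335), pot cavity straight ahead, centred at column 315. Moving in with an abrupt stop.

Emit:
jog_arm(
  steps=[
    [[0.05,0,0],0],
    [[0.16,0,0],0],
    [[0.28,0,0],0],
    [[0.28,0,0],0],
    [[0.28,0,0],0],
  ],
)

```text
time: 15.85
tool_pos: [0.5049, 0.2631, 0.0988]
orientation: [-2.294, 2.145, 0.001]
force: [0.3, -0.0, -2.6]
grip_width: 0.576
finger_force: 62.4
```

```bash
cat > grips.py <<'E'
from slope import *
slope('g')
# pieces on the tray: points 8..24 mm above the floor line
c=dict(np.load('/tmp/g.npz')); o=robot.get_obs(); P=cloud(c); M=R.from_rotvec(o['orientation']).as_matrix()
q=P-o['tool_pos']; u=q@M[:,0]; t=q@M[:,1]; h=P[...,2]-(o['tool_pos'][2]-.0252-.225*u)
m=(abs(t)<.02)&(h>.016)&(h<.026)&(u>-.02)&(u<.06)&(c['color'][...,0]>60)
print('pieces top n',m.sum(),'u range',np.percentile(u[m],[1,50,99]).round(4) if m.sum() else None)
pot=np.array([.5095,.2075]); a=np.radians(4.1); d=P[...,:2]-pot; x=d@[np.cos(a),np.sin(a)]; y=d@[-np.sin(a),np.cos(a)]
k=(abs(x)<.041)&(abs(y)<.036)&(P[...,2]>.026)&(P[...,2]<.045)
print('in pot n',k.sum(), 'x',np.percentile(x[k],[2,98]).round(3) if k.sum() else '', 'y',np.percentile(y[k],[2,98]).round(3) if k.sum() else '')
E
python3 grips.py
```

```text
floor n 3893 tilt 6.26 spout u 0.0438 t mid 0.0004 z@u=0 0.0824 z spout 0.0776
t 15.9 TCP [0.5047 0.2639 0.0988] F [ 0.8  0.1 -2.5] w 0.5750729919363703
pieces top n 4135 u range [-0.0194  0.0142  0.0346]
in pot n 136 x [-0.041  0.041] y [0.035 0.036]
```

```bash
python3 - <<'E'
from h import *
for n,tcp,yaw in(('sl',[.5001,.3328,.0985],-176.15),('g',[.5047,.2639,.0988],-176.1)):
    c=dict(np.load(f'/tmp/{n}.npz')); P=cloud(c); a=np.radians(yaw); Y=np.array([np.cos(a),np.sin(a)]); X=np.array([-Y[1],Y[0]])
    q=P[...,:2]-np.array(tcp)[:2]; u=q@X; u=u if n else u; t=q@Y; h=P[...,2]-(tcp[2]-.0252+ -.23*u)
    for uu in np.arange(-.012,.056,.004):
        m=(abs(u-uu)<.002)&(abs(t)<.018)
        print(n,round(uu,3),m.sum(),np.percentile(h[m],[20,50,80]).round(3) if m.sum() else '')
E
```

```text
sl -0.012 133 [-0.     0.     0.001]
sl -0.008 229 [0.    0.001 0.018]
sl -0.004 542 [0.001 0.018 0.019]
sl 0.0 643 [0.012 0.018 0.019]
sl 0.004 610 [0.008 0.018 0.019]
sl 0.008 609 [0.001 0.018 0.019]
sl 0.012 5696 [0.083 0.09  0.095]
sl 0.016 1124 [0.    0.002 0.093]
sl 0.02 3343 [0.088 0.098 0.104]
sl 0.024 822 [0.    0.001 0.107]
sl 0.028 798 [-0.066  0.     0.001]
sl 0.032 879 [-0.065  0.     0.001]
sl 0.036 864 [-0.065  0.     0.001]
sl 0.04 734 [-0.064 -0.     0.001]
sl 0.044 315 [-0.063 -0.063 -0.062]
sl 0.048 317 [-0.063 -0.062 -0.061]
sl 0.052 315 [-0.062 -0.061 -0.06 ]
g -0.012 621 [0.002 0.018 0.019]
g -0.008 591 [0.001 0.018 0.019]
g -0.004 1008 [0.001 0.013 0.019]
g 0.0 1134 [0.    0.005 0.017]
g 0.004 509 [-0.     0.001  0.001]
g 0.008 189 [0.    0.001 0.001]
g 0.012 3918 [0.086 0.091 0.095]
g 0.016 1757 [0.019 0.093 0.097]
g 0.02 3188 [0.022 0.097 0.102]
g 0.024 1132 [0.017 0.019 0.107]
g 0.028 627 [0.001 0.018 0.019]
g 0.032 1345 [-0.051  0.001  0.019]
g 0.036 1085 [-0.051  0.     0.001]
g 0.04 778 [-0.05  -0.     0.001]
g 0.044 355 [-0.05  -0.049 -0.049]
g 0.048 340 [-0.049 -0.048 -0.048]
g 0.052 338 [-0.048 -0.047 -0.047]
```

The jerk moved the front grip about 22 mm, to 8 mm from the spout edge, and the tilt held. Now shaking over the cavity.

Emit:
jog_arm(
  steps=[
    [[0.1,0,0],0],
    [[0.1,0,0],0],
    [[0.0,0,0],0],
    [[0.12,0,0],0],
    [[0.12,0,0],0],
  ],
)

```text
time: 16.52
tool_pos: [0.5076, 0.2314, 0.0985]
orientation: [2.291, -2.148, 0.002]
force: [0.0, 0.3, -2.6]
grip_width: 0.578
finger_force: 62.5
```

```bash
cat > prof.py <<'E'
from h import *
import sys
fn=sys.argv[1]; c=snap('wrist',fn); o=robot.get_obs(); tcp=o['tool_pos']; M=R.from_rotvec(o['orientation']).as_matrix()
P=cloud(c); q=P-tcp; u=q@M[:,0]; t=q@M[:,1]; h=P[...,2]-(tcp[2]-.0252-.23*u)
print(o['time'],tcp.round(4),o['force'].round(1))
print('piece rows',[(round(float(x),3),int(((abs(u-x)<.002)&(abs(t)<.02)&(h>.014)&(h<.026)).sum())) for x in np.arange(-.02,.056,.004)])
f=(abs(t)<.02)&(abs(h)<.006)&(u>.0)&(u<.06)
if f.sum()>50: print('floor tilt',np.degrees(np.arctan(-np.polyfit(u[f],P[...,2][f],1)[0])).round(1),'n',f.sum(),'floor h at u>.03',np.median(h[f&(u>.03)]).round(4))
a=np.radians(4.1); d=P[...,:2]-[.5095,.2075]; x=d@[np.cos(a),np.sin(a)]; y=d@[-np.sin(a),np.cos(a)]
k=(abs(x)<.039)&(y<.034)&(y>-.036)&(P[...,2]>.024)&(P[...,2]<.05)
print('in pot n',k.sum(),(np.percentile(x[k],[2,50,98]).round(3),np.percentile(y[k],[2,50,98]).round(3),np.median(P[...,2][k]).round(3)) if k.sum() else '')
E
python3 prof.py p1
```

```text
16.575 [0.5074 0.2329 0.0986] [-0.6  1.4 -1.5]
piece rows [(-0.02, 0), (-0.016, 0), (-0.012, 0), (-0.008, 0), (-0.004, 0), (0.0, 0), (0.004, 0), (0.008, 0), (0.012, 0), (0.016, 68), (0.02, 359), (0.024, 434), (0.028, 411), (0.032, 402), (0.036, 420), (0.04, 94), (0.044, 0), (0.048, 0), (0.052, 0)]
floor tilt 13.0 n 3889 floor h at u>.03 0.0006
in pot n 0
```

Emit:
jog_arm(
  steps=[
    [[-0.1,0,0],0],
    [[0.02,0,0],0],
    [[0.02,0,0],0],
    [[-0.1,0,0],0],
    [[0.02,0,0],0],
    [[0.02,0,0],0],
  ],
)

```text
time: 17.32
tool_pos: [0.5081, 0.2261, 0.0985]
orientation: [2.29, -2.149, 0.002]
force: [0.4, -0.2, -1.1]
grip_width: 0.572
finger_force: 62.9
```

```bash
python3 prof.py p2
```

```text
17.375 [0.5078 0.2275 0.0986] [-0.6  1.  -1.4]
piece rows [(-0.02, 0), (-0.016, 0), (-0.012, 0), (-0.008, 0), (-0.004, 0), (0.0, 0), (0.004, 0), (0.008, 0), (0.012, 0), (0.016, 0), (0.02, 0), (0.024, 0), (0.028, 0), (0.032, 0), (0.036, 0), (0.04, 0), (0.044, 0), (0.048, 0), (0.052, 0)]
floor tilt 12.9 n 6700 floor h at u>.03 0.0008
in pot n 1302 (array([-0.018, -0.005,  0.007]), array([-0.032, -0.024, -0.015]), np.float64(0.032))
```

View pics/p2.png

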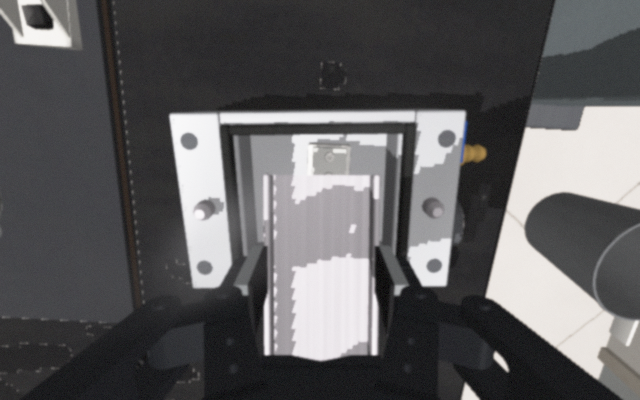

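The wrist view shows the tray empty and one grip in the pot at (330,158); the other is likely hidden under the spout. Backing off to see the cavity.

Emit:
jog_arm(
  steps=[
    [[-0.1,0,-0.04],0],
    [[-0.3,0,-0.04],0],
    [[-0.5,0,-0.04],0],
    [[-0.63,0,-0.04],0],
    [[-0.63,0,0.0],0],
    [[-0.63,0,0.0],0],
  ],
)

```text
time: 18.12
tool_pos: [0.4961, 0.3842, 0.0972]
orientation: [2.292, -2.144, -0.0]
force: [-0.1, 0.5, -1.5]
grip_width: 0.576
finger_force: 62.9
```

```bash
python3 prof.py p3; python3 - <<'E'
from h import *
go(.497,.385,.05,184)
for n in('top','scene','p3'):
    c=dict(np.load('/tmp/p3.npz')) if n=='p3' else snap(n,n+'3'); P=cloud(c); a=np.radians(4.1); d=P[...,:2]-[.5095,.2075]; x=d@[np.cos(a),np.sin(a)]; y=d@[-np.sin(a),np.cos(a)]
    k=(abs(x)<.040)&(abs(y)<.035)&(P[...,2]>.026)&(P[...,2]<.06)
    print(n,k.sum(),P[...,2][k].max() if k.sum() else '')
    cnt,l,st,ce=cv2.connectedComponentsWithStats(k.astype(np.uint8))
    for i in range(1,cnt):
        if st[i,4]>15: print(n,st[i,4],x[l==i].mean().round(3),y[l==i].mean().round(3),np.median(P[...,2][l==i]).round(3))
c=dict(np.load('/tmp/top0.npz')); P=cloud(c); print('loupe',P[184,222],'lenscap',P[155,249])
E
```

```text
18.175 [0.4969 0.3834 0.0977] [ 0.5 -0.2 -2. ]
piece rows [(-0.02, 0), (-0.016, 0), (-0.012, 0), (-0.008, 0), (-0.004, 0), (0.0, 0), (0.004, 0), (0.008, 0), (0.012, 0), (0.016, 0), (0.02, 0), (0.024, 0), (0.028, 0), (0.032, 0), (0.036, 0), (0.04, 0), (0.044, 0), (0.048, 0), (0.052, 0)]
floor tilt 12.8 n 6365 floor h at u>.03 -0.0002
in pot n 0 
t 18.18 pos [0.4969 0.3834 0.0977] yaw -176.27 F [ 0.5 -0.2 -2. ] w 0.57 -> units [-0.007 -0.001  0.191] turn -0.006
top 152 0.04412236194111219
top 71 -0.003 0.018 0.037
top 81 -0.005 -0.016 0.033
scene 172 0.04342806618745887
scene 100 -0.006 0.013 0.036
scene 71 -0.008 -0.019 0.031
p3 0 
loupe [0.59675688 0.47979625 0.03355087] lenscap [0.68140157 0.41510683 0.01390906]
```

Both grips lie in the pot (y ≈ +15 and −18 mm). Setting the tray flat: touch the spout, press level, release.

Emit:
jog_arm(
  steps=[
    [[0,0,0.1],0],
    [[0,0,0.2],0],
    [[0,0,0.24],0],
    [[0,0,0.26],0],
    [[0,0,0.275],0],
    [[0,0,0.285],0],
    [[0,0,0.285],0],
  ],
)

```text
time: 19.15
tool_pos: [0.4976, 0.3872, 0.03]
orientation: [-2.291, 2.143, 0.002]
force: [-1.5, 0.8, 4.3]
grip_width: 0.58
finger_force: 67.1
```

Emit:
jog_arm(
  steps=[
    [[0,0,0],0],
    [[0,0,0],0],
    [[0,0,0],0],
    [[0,0,-0.03],0],
    [[0,0,-0.2],0],
    [[0,0,-0.45],0],
    [[0,0,-0.45],0],
  ],
  gripper=1.0,
)

```text
time: 20.02
tool_pos: [0.5004, 0.3882, 0.1472]
orientation: [-2.283, 2.137, -0.003]
force: [-0.2, 0.9, -0.2]
grip_width: 1.005
finger_force: 0.0
```

```bash
python3 - <<'E'
from h import *
c=snap('wrist','w5'); P=cloud(c); col=c['color'].astype(int); r,b=col[...,0],col[...,2]; z=P[...,2]
m=(b>r+60)&(abs(P[...,0]-.49)<.05)&(abs(P[...,1]-.45)<.06)&(z>.03); print('blue',m.sum(),np.median(P[m],0) if m.sum() else '')
f=(abs(P[...,0]-.497)<.02)&(P[...,1]>.35)&(P[...,1]<.42)&(z<.03)&(r>90)
A=np.c_[P[f][:,:2],np.ones(f.sum())]; s=np.linalg.lstsq(A,P[f][:,2],rcond=None)[0]; print('floor',f.sum(),s.round(3),np.median(z[f]))
# lid by top
c=snap('top'); P=cloud(c); z=P[...,2]; 
go(.474,-.023,.15,93.5); go(.48,.15,.15,93.5); print(robot.get_obs()['joints'].round(2))
E
```

```text
blue 1239 [0.4938625  0.44938433 0.05876667]
floor 3685 [ 0.    -0.001  0.003] 0.0022292213762553637
t 20.12 pos [0.4975 0.3852 0.1413] yaw -176.2 F [-0.2 -0.7 -0.3] w 1.003 -> units [ 1.623  0.202 -0.038] turn -1.993
t 20.12 pos [0.4975 0.3852 0.1413] yaw -176.2 F [-0.2 -0.7 -0.3] w 1.003 -> units [ 0.934  0.132 -0.037] turn -1.993
[-0.48  0.56 -0.31  1.43  0.18  1.18  2.39]
```

The tray stands flat. Now the lid.

Emit:
jog_arm(
  steps=[
    [[0.2,0.03,-0.04],0.22],
    [[0.44,0.06,-0.04],0.44],
    [[0.68,0.09,-0.04],0.66],
    [[0.9,0.12,-0.04],0.88],
    [[1.0,0.14,-0.04],1.0],
    [[1.0,0.14,-0.04],1.0],
  ],
)

```text
time: 20.88
tool_pos: [0.4776, 0.1296, 0.1483]
orientation: [1.289, -2.86, 0.001]
force: [0.0, -0.5, -0.2]
grip_width: 1.004
finger_force: 0.0
```

```bash
python3 - <<'E'
from h import *
go(.474,-.023,.15,93.5); print(robot.get_obs()['joints'].round(2))
E
```

```text
t 20.88 pos [0.4776 0.1296 0.1483] yaw 138.53 F [ 0.  -0.5 -0.2] w 1.004 -> units [ 0.467 -0.394 -0.005] turn 1.001
[-0.21  0.29 -0.11  1.8   0.04  1.06  2.08]
```

Emit:
jog_arm(
  steps=[
    [[0.15,-0.13,0],0.22],
    [[0.3,-0.26,0],0.44],
    [[0.46,-0.39,0],0.66],
    [[0.46,-0.39,0],0.88],
    [[0.46,-0.39,0],1.0],
    [[0.46,-0.39,0],1.0],
    [[0.46,-0.39,0],1.0],
  ],
)

```text
time: 21.75
tool_pos: [0.4763, -0.0165, 0.1493]
orientation: [0.111, -3.139, -0.001]
force: [0.3, -0.8, -0.6]
grip_width: 1.001
finger_force: 0.0
```

```bash
python3 - <<'E'
from h import *
c=snap('wrist','w6'); P=cloud(c); z=P[...,2]; r=c['color'][...,0]; o=robot.get_obs()
def rect(m,n):
    k,l,st,_=cv2.connectedComponentsWithStats(m.astype(np.uint8)); m=l==1+np.argmax(st[1:,4])
    print(n,m.sum(),cv2.minAreaRect((P[m][:,:2]*1000).astype(np.float32)),np.median(P[m][:,2]))
b=(abs(P[...,0]-.474)<.09)&(abs(P[...,1]+.023)<.07)
rect(b&(z>.045)&(z<.065),'bar'); rect(b&(z>.008)&(z<.026)&(r>90),'plate')
c=snap('top'); P=cloud(c); z=P[...,2]; r=c['color'].astype(int)[...,0]; b=c['color'].astype(int)[...,2]
rect((abs(P[...,0]-.51)<.1)&(abs(P[...,1]-.2075)<.07)&(z>.048)&(z<.062)&(r>90)&(b<r+40),'pot')
go(.474,-.023,.05,93.5)
E
```

```text
bar 2128 ((474.8122863769531, -25.98816680908203), (82.57518005371094, 14.052553176879883), 3.374440908432007) 0.05377690468503281
plate 19311 ((475.80267333984375, -25.966529846191406), (150.40374755859375, 100.140380859375), 3.3750438690185547) 0.017283508434865147
pot 959 ((510.5417785644531, 209.12973022460938), (150.84518432617188, 100.12977600097656), 4.21560001373291) 0.05522447807207542
t 21.85 pos [ 0.4763 -0.0171  0.1495] yaw 93.94 F [0.3 0.1 1.4] w 0.998 -> units [ 0.011 -0.023  0.398] turn 0.01
```

```bash
python3 - <<'E'
from h import *
go(.4747,-.025,.044,93.4)
for n in('p2','p3','sl','w6'):
    c=dict(np.load(f'/tmp/{n}.npz')); P=cloud(c); z=P[...,2]; r=c['color'].astype(int)[...,0]
    m=(abs(P[...,0]-.51)<.1)&(abs(P[...,1]-.2075)<.065)&(z>.049)&(z<.0625)&(r>90)
    print(n,m.sum(),cv2.minAreaRect((P[m][:,:2]*1000).astype(np.float32)) if m.sum()>9 else '')
E
```

```text
t 21.85 pos [ 0.4763 -0.0171  0.1495] yaw 93.94 F [0.3 0.1 1.4] w 0.998 -> units [ 0.008 -0.031  0.422] turn 0.012
p2 17805 ((510.7320861816406, 205.31234741210938), (150.1906280517578, 99.93070220947266), 4.1000471115112305)
p3 0 
sl 12932 ((508.2894287109375, 234.05641174316406), (150.28753662109375, 43.17235565185547), 3.775787115097046)
w6 4780 ((515.9290771484375, 186.4862060546875), (167.50192260742188, 79.24276733398438), 18.806838989257812)
```

Emit:
jog_arm(
  steps=[
    [[0.005,-0.032,0.1],0.01],
    [[0.005,-0.032,0.25],0.01],
    [[0.005,-0.032,0.38],0.01],
    [[0.005,-0.032,0.42],0.01],
    [[0.005,-0.032,0.42],0.01],
    [[0.005,-0.032,0.42],0.01],
  ],
  gripper=0.6,
)

```text
time: 22.6
tool_pos: [0.4769, -0.0258, 0.0461]
orientation: [-0.092, 3.137, -0.0]
force: [0.8, 0.5, -0.3]
grip_width: 0.605
finger_force: 0.0
```

Emit:
jog_arm(
  steps=[
    [[0,0,0],0],
    [[0,0,0],0],
    [[0,0,0],0],
    [[0,0,0],0],
    [[0,0,0],0],
    [[0,0,0],0],
    [[0,0,0],0],
  ],
  gripper=0.0,
)

```text
time: 23.48
tool_pos: [0.4764, -0.0254, 0.0458]
orientation: [-0.092, 3.138, 0.001]
force: [-2.1, 1.7, 6.3]
grip_width: 0.149
finger_force: 60.2
```

```bash
python3 - <<'E'
from h import *
go(.4747,-.025,.15,93.4)
E
```

```text
t 23.48 pos [ 0.4764 -0.0254  0.0458] yaw 93.37 F [-2.1  1.7  6.3] w 0.149 -> units [ 0.006  0.002 -0.417] turn -0.001
```

Pot-to-lid offset agrees in three views (35.3, 230.8 mm; turn +0.75°). Carrying the lid to 13 mm short of the seat in y.

Emit:
jog_arm(
  steps=[
    [[0,0,-0.1],0],
    [[0,0,-0.26],0],
    [[-0.03,0.12,-0.4],-0.017],
    [[-0.08,0.36,-0.4],-0.017],
    [[-0.14,0.6,-0.4],-0.017],
    [[-0.18,0.78,-0.4],-0.017],
    [[-0.196,0.86,-0.4],-0.017],
    [[-0.196,0.86,-0.4],-0.017],
  ],
)

```text
time: 24.48
tool_pos: [0.511, 0.1926, 0.1438]
orientation: [0.118, -3.137, 0.001]
force: [0.3, -1.0, -3.4]
grip_width: 0.151
finger_force: 59.1
```

```bash
cat > lid.py <<'E'
from h import *
import sys
for n in('top','scene'):
    c=snap(n,n+sys.argv[1]); P=cloud(c); z=P[...,2]; r=c['color'].astype(int)[...,0]; o=robot.get_obs()
    zl=o['tool_pos'][2]-.029   # plate top
    m=(abs(P[...,0]-.51)<.1)&(abs(P[...,1]-.2)<.085)&(abs(z-zl)<.006)&(r>90)
    k,l,st,_=cv2.connectedComponentsWithStats(m.astype(np.uint8)); m=l==1+np.argmax(st[1:,4])
    A=np.c_[P[m][:,:2],np.ones(m.sum())]; s=np.linalg.lstsq(A,P[m][:,2],rcond=None)[0]
    print(n,m.sum(),np.round(cv2.minAreaRect((P[m][:,:2]*1000).astype(np.float32))[0],1),np.round(cv2.minAreaRect((P[m][:,:2]*1000).astype(np.float32))[1:][1],2),cv2.minAreaRect((P[m][:,:2]*1000).astype(np.float32))[1],'ztop',np.median(z[m]).round(4),'slopes deg',np.degrees(s[:2]).round(2))
go(.5,.2,.1)
E
python3 lid.py b
```

```text
top 633 [471.4 205.4] 4.34 (74.95954895019531, 71.72074890136719) ztop 0.1153 slopes deg [-0.07  0.05]
scene 1913 [508.7 188. ] 3.91 (152.06546020507812, 101.12323760986328) ztop 0.1142 slopes deg [-0.02  0.05]
t 24.57 pos [0.5117 0.1887 0.1441] yaw 93.97 F [-0.8 -1.  -3.3] w 0.156 -> units [0.043 0.049 0.176] turn 0.0
```

Emit:
jog_arm(
  steps=[
    [[0,0,0.06],0],
    [[0,0,0.1],0],
    [[0,0,0.115],0],
    [[0,0,0.125],0],
    [[0,0,0.13],0],
    [[0,0,0.134],0],
    [[0,0,0.134],0],
  ],
)

```text
time: 25.45
tool_pos: [0.5121, 0.1918, 0.1118]
orientation: [-0.113, 3.139, 0.0]
force: [-1.5, -0.2, -1.1]
grip_width: 0.15
finger_force: 59.3
```

```bash
python3 lid.py c
```

```text
top 597 [472.1 205.4] 4.16 (73.89125061035156, 70.53426361083984) ztop 0.0833 slopes deg [0.47 0.26]
scene 1819 [509.4 190.1] 3.91 (152.14810180664062, 101.22942352294922) ztop 0.082 slopes deg [0.1 0.1]
t 25.55 pos [0.5121 0.1918 0.1118] yaw 94.12 F [-1.  -0.9 -0.7] w 0.154 -> units [0.046 0.036 0.047] turn 0.0
```

Contact about 2.5 N, lid underside at about 0.066 m: resting on the pins. Sliding now with a light downward bias.

Emit:
jog_arm(
  steps=[
    [[0,0,0.004],0],
    [[0,0.012,0.008],0],
    [[0,0.024,0.008],0],
    [[0,0.036,0.008],0],
    [[0,0.044,0.008],0],
    [[0,0.048,0.01],0],
    [[0,0.052,0.012],0],
    [[0,0.052,0.012],0],
  ],
)

```text
time: 26.55
tool_pos: [0.5136, 0.1982, 0.1116]
orientation: [-0.106, 3.136, -0.013]
force: [-3.2, -10.1, 16.6]
grip_width: 0.152
finger_force: 61.8
```

```bash
python3 lid.py d
```

```text
top 546 [473.5 214.4] 4.06 (74.56964874267578, 64.30387878417969) ztop 0.0827 slopes deg [ 0.24 -1.15]
scene 1815 [510.6 195.8] 4.41 (151.10752868652344, 100.86614990234375) ztop 0.0821 slopes deg [ 0.3  -0.66]
t 26.65 pos [0.5137 0.1982 0.1117] yaw 93.89 F [ -2.7 -10.6  16.8] w 0.153 -> units [0.054 0.011 0.046] turn 0.0
```

Too much bias: friction is holding it after about 6 mm. Easing off downward.

Emit:
jog_arm(
  steps=[
    [[0,0,-0.006],0],
    [[0,0,-0.01],0],
    [[0,0,-0.012],0],
    [[0,0,-0.012],0],
  ],
)

```text
time: 27.15
tool_pos: [0.5098, 0.2056, 0.1103]
orientation: [0.115, -3.137, -0.001]
force: [0.2, -0.1, -3.7]
grip_width: 0.153
finger_force: 59.1
```

```bash
python3 lid.py e
```

```text
top 575 [469.8 220.8] 4.09 (73.69947052001953, 67.25907897949219) ztop 0.0817 slopes deg [ 0.19 -0.09]
scene 1801 [506.5 203.9] 4.29 (152.75558471679688, 101.23026275634766) ztop 0.0805 slopes deg [0.   0.05]
t 27.25 pos [0.5101 0.2053 0.1105] yaw 94.18 F [ 0.5 -0.2 -3.3] w 0.151 -> units [ 0.042 -0.018  0.042] turn 0.0
```

Emit:
jog_arm(
  steps=[
    [[-0.006,0.004,0.004],0],
    [[-0.006,0.004,0.01],0],
    [[-0.006,0.004,0.016],0],
    [[-0.006,0.004,0.02],0],
    [[-0.006,0.004,0.02],0],
  ],
)

```text
time: 27.88
tool_pos: [0.512, 0.2064, 0.1062]
orientation: [0.114, -3.139, -0.001]
force: [0.0, 0.8, -3.2]
grip_width: 0.151
finger_force: 59.1
```

```bash
python3 lid.py f
```

```text
top 565 [472.5 221.6] 4.94 (74.7296371459961, 67.81716918945312) ztop 0.0775 slopes deg [-0.04  0.28]
scene 1788 [509.2 204.8] 4.23 (151.6089630126953, 101.41204071044922) ztop 0.0763 slopes deg [-0.05  0.24]
t 27.98 pos [0.512  0.2064 0.1062] yaw 94.14 F [-1.1  2.  -3.5] w 0.152 -> units [ 0.05  -0.022  0.025] turn 0.0
```

Dropped over both pins (plate top 0.0775 m, so the underside is at the seal). Pressing home.

Emit:
jog_arm(
  steps=[
    [[0,0,0.008],0],
    [[0,0,0.016],0],
    [[0,0,0.022],0],
    [[0,0,0.028],0],
    [[0,0,0.034],0],
    [[0,0,0.034],0],
    [[0,0,0.034],0],
  ],
)

```text
time: 28.85
tool_pos: [0.512, 0.2065, 0.1009]
orientation: [-0.114, 3.139, 0.002]
force: [-8.0, 0.3, 13.7]
grip_width: 0.151
finger_force: 61.6
```

```bash
python3 lid.py g
```

```text
top 556 [471.7 221.4] 4.67 (73.20069885253906, 68.34288024902344) ztop 0.0723 slopes deg [-0.57 -0.04]
scene 1769 [509.4 205.6] 4.3 (151.31179809570312, 102.13766479492188) ztop 0.0711 slopes deg [0.09 0.05]
t 28.95 pos [0.512  0.2066 0.1008] yaw 94.16 F [-7.8 -0.1 14.6] w 0.15 -> units [ 0.05  -0.023  0.003] turn 0.0
```

Emit:
jog_arm(
  steps=[
    [[0.003,0,0.003],0],
    [[0.004,0,0.006],0],
    [[0.004,0,0.006],0],
    [[0.004,0,0.006],0],
  ],
)

```text
time: 29.45
tool_pos: [0.512, 0.2066, 0.1008]
orientation: [-0.114, 3.137, 0.003]
force: [-9.1, -0.2, 19.7]
grip_width: 0.153
finger_force: 62.4
```

```bash
python3 lid.py h; cp pics/sceneh.png pics/fin.png
```

```text
top 553 [471.6 221.5] 4.71 (73.05187225341797, 68.26893615722656) ztop 0.0724 slopes deg [-0.45  0.16]
scene 1778 [508.7 204.8] 4.25 (151.24029541015625, 101.2302017211914) ztop 0.0709 slopes deg [0.14 0.22]
t 29.55 pos [0.512  0.2065 0.1008] yaw 94.14 F [-8.4 -1.  19. ] w 0.154 -> units [ 0.05  -0.023  0.003] turn 0.0
```

View pics/fin.png

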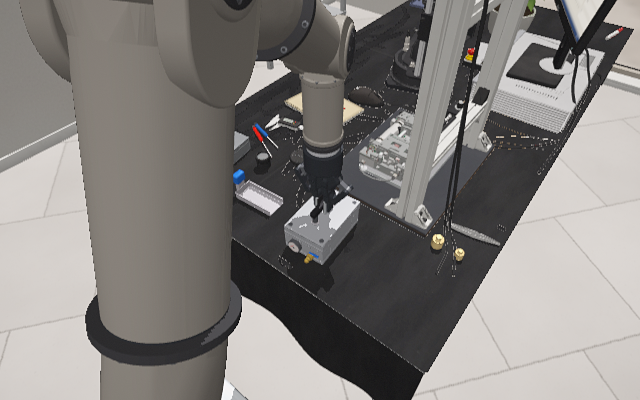

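The picture shows the lid closed flush on the pot at (322,228), the tray flat and empty at (258,197), and the weights in place. The push is steady at about 19 N, so I'm handing in.

```bash
python3 -c "
from workcell import robot
print(robot.close_job())"
```

```text
the job is handed in; nothing more can be done
None
```

I handed the job in at about 29.5 s with both grips in the pot, the tray flat on the table, and the lid over both pins, held shut with about 19 N; no verdict came back.

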